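Index and seat the swivel head of a ski clamp

TASK

The red swivel head of the ski clamp is turned out of line and sits raised, riding on top of its locating pin. With a fingertip, push the head round until the notch in its rim stands over the pin, then press it straight down until it is fully home on the black collar, and take the hand away. Only push: do not pinch, force or lift the head, and leave the wax, cork, dish and toolbox as they are.

Things in the scene. Friction and masses are not known exactly. Their poses are not given: they have to be found in the camera images.
- clamp: Ski clamp (end support of a ski vice), fixed by its vacuum foot, any yaw. Origin: centre of its underside; z up, the axis of the collar and head; +x points towards the locating pin, -x to the red vacuum lever at the foot (82 mm out, 25 mm high). Round black collar, 140 mm across, flat top 95 mm above the table; a 14 mm steel spigot on the axis carries the head and ends below its jaw tops.
- head: Swivel head: red disc, 104 mm across, 12 mm thick, with one rim notch, and two black jaws on top that hold a ski on edge. Origin: centre of its underside, on the axis; z up; x along the jaws' slot to the notch. Raised: underside 104.5, disc top 116.5, jaw tops 140.5 mm above the table; seated: 9.5 mm lower, flat on the collar. Turns either way without stops (friction 0.05 N m), stays where left.
- hub (a joint): How far the head is pressed down its spigot, m: 0 raised (as at the start, just above the pin), 0.0095 fully home, negative if pulled up. Snug fit: it stays at the height where it is left and takes about 5 N to push down; unless the notch is over the pin (within about 3 mm) the pin stops it.
- notch (a point): Middle of the rim notch, on the head's underside, 46 mm from the axis. The notch is 12 mm wide and 12 mm deep and goes through the disc; a white line on the disc runs along the slot to it. It starts at least 1 rad away from the pin, either way round.
- pin (a point): Rounded top of the brass locating pin (8 mm thick), which stands on the collar 46 mm from the axis and reaches 9 mm above it, to 104 mm over the table. The head hides it from above until the notch is over it; a white mark on the collar's rim lies just outside it.
- head_top (a point): On the axis, level with the tops of the two jaws, midway between them; press across both jaws here, not into the slot; moves with the head. Each jaw is 74 mm long, 14 mm thick, 24 mm tall; they lie parallel, centred, with a 12 mm slot between (40 mm over their outsides, alike at both ends). A push sideways on a jaw's outer face near its end turns the head.
- wax: Purple wax block, 90 x 45 x 30 mm, lying loose. Origin: centre of its underside. Leave it.
- dish: White ceramic dish, 110 mm across, 28 mm tall, loose. Origin: centre of its underside. Leave it.
- cork: Waxing cork block, 60 x 38 x 26 mm, loose. Origin: centre of its underside. Leave it.
- toolbox: Small aluminium toolbox, 180 mm deep (x), 260 mm wide, 200 mm high with a carrying handle up to 230 mm, fixed. Origin: centre of its underside; its open front, with a half open swing door, looks to its -x, away from the robot. Leave it alone.
Not all that is in view belongs to the job. Of the things that look like the clamp, the largest one is meant.

How it is judged (in metres and radians):
On the way:
1. the notch has been turned over the pin (horizontal distance between notch and pin below 0.004 m), for 0.1 s.
At the end, for the whole second after the job is handed in: The head is pressed at least 8.2 of its 9.5 mm down, the notch within 4 mm of the pin seen from above, the head at rest; wax, dish and cork within 20 mm of where they were (value of joint hub above 0.0082 m and horizontal distance between notch and pin below 0.004 m and angular speed of head below 0.05 rad/s and linear speed of head below 0.005 m/s and distance of each of wax, dish, cork from where it was at the start of the episode below 0.02 m); the robot touches nothing.
It fails at once if the head is lifted more than 4 mm (value of joint hub below -0.004 m).
It fails at once if the head is pinched or forced (over 38 N of contact on it) (contact force between any of the fingers, the arm and head above 38 N).
It fails at once if the toolbox or its door is pushed (over 3 N) (contact force between any of the fingers, the arm and toolbox above 3 N).
It fails at once if the wax, dish or cork is moved more than 20 mm (distance of any of wax, dish, cork from where it was at the start of the episode above 0.02 m).
It also fails if it takes over 51 s, if anything falls off the work surface, if the arm or the gripper's body presses on something with over 40 N, if the wrist force passes 120 N, or if a joint passes its speed limit or range.

ROBOT

A 6-joint arm with a two-finger parallel gripper is mounted at the origin on the work surface. World frame = base frame: x ahead of the robot, y to its left, z up, the work surface at z = 0. Lengths are in mm, angles in rad, forces in N, time in s.
With the tool pointing down it reaches from about 400 to 925 mm from the base axis. Payload 12.5 kg.
Tool frame: the origin (TCP) lies on the centre line of the jaws, within the pads' length; the fingertips stand 17 mm ahead of it and the grasp point (between the pads) lies 2 mm behind it; z points along the fingers, y is the line along which they close (so a half turn about z gives the same grasp; the last joint's range is limited). The gripper opens to 95 mm and grips with 3 to 60 N. Pads are 20 mm wide; open, the fingers measure 119 mm over their backs; the gripper's body (75 mm by 180 mm) begins 59 mm behind the grasp point.
Start: joints at [1.089, 0.491, 1.559, -0, 1.092, -0.106], TCP at [229.37, 581.407, 231.661] pointing down, gripper open.
Joint ranges: [-3.1, 3.1], [-0.84, 2.19], [0.05, 2.79], [-1.13, 4.28], [0.06, 2.93], [-2.69, 2.69]. Speed limits (rad/s): [2.22, 2.22, 2.79, 3.14, 3.14, 3.14].

INTERFACE

Orientations are given as [roll, pitch, yaw] about the fixed x, y, z axes, in that order (R = Rz(yaw) Ry(pitch) Rx(roll)).
In Python, from cell import env gives the robot as it stands.
- The arm moves only by the tool drive_tool, never from a script. Its argument "deltas" is text: rows parted by semicolons, each of 4 numbers parted by spaces: the shift along the world's x, y, z normalised to -1 to 1, where 1 is 100 mm, then the turn about the world's z normalised to -1 to 1, where 1 is 180 degrees. A call has 1 to 10 rows; each row shifts and turns the commanded pose from where the row before left it; what a row does not reach is not made up. A row lasts 1/12 s, in which the tool goes at most 41.7 mm and 7.16 degrees, less where a joint would pass 70% of its speed; a pose out of reach is approached as far as the arm can. A call with a number of a shift or a turn outside -1 to 1 is refused whole. A call with a gripper value outside its range is refused whole. "gripper" is the closure, from 0 (fully open) to 1 (shut), set as the call begins (left out, the last holds). The fingers move at their own pace and stop on an object; the grip force is fixed at half the most. Time passes only in rows, so rows that do not move let the fingers close. It gives the time, the measured TCP pose, the force, the opening and the grip force at its end, in the units of the state.
- env.state(): the state, without advancing time (a new reading comes with each control period).
- env.read_camera(name): name is "scene" or "top" or "wrist"; returns (picture, depth): 400x640x3 uint8, red, green, blue; 400x640 float32, mm along the optical axis (not along the pixel's ray), 0 where there is no reading.
- env.camera_params(name): a dict with "mtx" (3x3 intrinsics, pixels), "camera_from_world" (4x4, takes a point from world to camera coordinates); the wrist camera has in their place "mount" (4x4, takes a point from camera to tool coordinates, whose origin is the TCP and whose axes are the flange's). Camera axes: x right, y down, z forward; pixel columns grow to the right and rows downward; lengths in mm; the calibration is good to about 2 mm. A picture is of the moment at which its call begins: read the wrist's pose just before it. camera_params takes no time and is no camera call.
- env.job_done(): hands the job in; it is judged then, once.
The state is a dict: "t": time; "joints": joint angles; "qvel": joint speeds; "tau": joint torques, N m; "eef_pos": TCP position; "tcp_rot": TCP orientation; "ft_force": force on the tool from outside, world axes, zero at the start; "moment": the same for the moment, N m; "opening": opening from 0.0 (shut) to 1.0 (fully open); "grip_force": force on a finger pad.
Only numpy, scipy, OpenCV 4.12 (cv2) and the standard library are available. Lean on these libraries where they do the work, as an engineer would, in place of code of your own. Each camera call takes 0.05 s, during which the arm holds its last target. There are 200 camera calls.

## Working session

There is one attempt and no reset: what is moved stays moved. The work goes in short steps, Python scripts to look and compute and a tool call to move; the robot and the scene stay as the last step left them, time stands still between calls to the robot, and variables do not carry over. Pictures are saved under pics/ and viewed, at most 10 in all, crops included, and the job is handed in when it is done.

Besides the shell and the picture viewer there is one more tool, called after "Request:" as a command line: name --argument value ..., lists and objects as JSON in quotes. drive_tool: Moves the arm, as the interface text tells. Its arguments: {"type":"object","properties":{"deltas":{"type":"string"},"gripper":{"type":"number"}},"required":["deltas"]}

```bash
mkdir -p pics; cat > h.py <<'E'
import numpy as np, cv2
from cell import env
def shot(n):
    s=env.state(); p,d=env.read_camera(n); c=env.camera_params(n)
    K=np.array(c["mtx"])
    if n=="wrist":
        from scipy.spatial.transform import Rotation as R
        T=np.eye(4); T[:3,:3]=R.from_euler("xyz",s["tcp_rot"]).as_matrix(); T[:3,3]=s["eef_pos"]
        M=T@np.array(c["mount"])
    else: M=np.linalg.inv(np.array(c["camera_from_world"]))
    np.savez(n+".npz",p=p,d=d,K=K,M=M)
    return p,d,K,M
def cloud(d,K,M):
    v,u=np.mgrid[:d.shape[0],:d.shape[1]]
    P=np.stack([(u-K[0,2])/K[0,0]*d,(v-K[1,2])/K[1,1]*d,d],-1)
    return P@M[:3,:3].T+M[:3,3]
def onplane(u,v,z,K,M):
    r=M[:3,:3]@np.linalg.inv(K)@np.array([u,v,1.]); return M[:3,3]+r*(z-M[2,3])/r[2]
def pix(P,K,M):
    q=K@(M[:3,:3].T@(np.array(P)-M[:3,3])); return q[:2]/q[2]
E
python3 - <<'E'
from h import *
for n in ("scene","top"):
    p,d,K,M=shot(n); print(n,M.round(3).tolist(),K.tolist())
    cv2.imwrite(f"pics/{n}0.png",p[:,:,::-1])
print(env.state()["tcp_rot"])
E
```

```text
scene [[-0.365, 0.508, -0.78, 1328.493], [0.931, 0.187, -0.313, 280.482], [-0.013, -0.841, -0.541, 663.391], [0.0, 0.0, 0.0, 1.0]] [[370.47473803349226, 0.0, 319.35907279391176], [0.0, 370.47473803349226, 196.2286367213674], [0.0, 0.0, 1.0]]
top [[-0.029, -0.995, 0.099, 410.318], [-0.999, 0.032, 0.029, -82.146], [-0.032, -0.098, -0.995, 1189.553], [0.0, 0.0, 0.0, 1.0]] [[379.4951899791867, 0.0, 323.16804374550173], [0.0, 379.4951899791867, 196.50506191464248], [0.0, 0.0, 1.0]]
[-3.14065308e+00 -7.90599096e-05  2.76580155e+00]
```

View pics/top0.png

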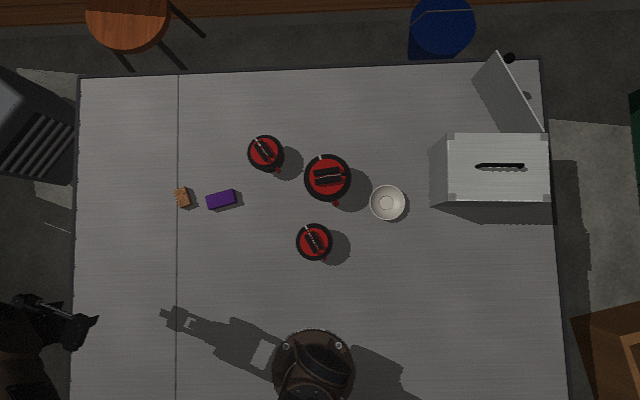

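View pics/scene0.png

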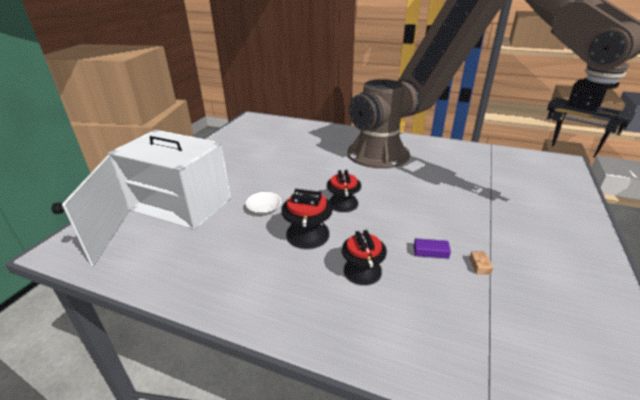

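The top view shows three clamps. The largest is at about (327,178), with the dish close by at (388,203) and the toolbox at (495,165). In the scene view it is at (306,212). I'll measure it and zoom in.

```bash
python3 - <<'E'
from h import *
t=np.load("top.npz"); K,M=t["K"],t["M"]; C=cloud(t["d"],K,M)
s=C[140:215,290:365].reshape(-1,3)
for lo,hi in((88,100),(110,122),(134,146)):
    m=(s[:,2]>lo)&(s[:,2]<hi); q=s[m]
    (c,r)=cv2.minEnclosingCircle(q[:,:2].astype(np.float32)); print(lo,m.sum(),np.median(q[:,2]),c,r)
for u,v,z in((327,178,116),(388,203,28),(265,152,90),(314,241,90),(336,203,25)): print(u,v,onplane(u,v,z,K,M).round())
a=cv2.resize(t["p"][143:213,292:372],None,fx=7,fy=7,interpolation=2)
w=np.load("scene.npz"); b=cv2.resize(w["p"][180:250,270:340],None,fx=7,fy=7,interpolation=2)
b=cv2.resize(b,(490,490)); a=a[:, :490]; cv2.imwrite("pics/z.png",np.clip(np.hstack([a,b])[:,:,::-1]*1.3,0,255)[:, :].astype(np.uint8)[::1,::1] if 0 else cv2.resize(np.hstack([a,b])[:,:,::-1],(800,400)))
E
```

```text
88 748 95.68589956606877 (574.8648071289062, -63.216068267822266) 69.99047088623047
110 677 117.30283289681347 (574.8065795898438, -63.35475540161133) 52.135841369628906
134 306 140.75755312385468 (574.54931640625, -63.47631072998047) 40.79705810546875
327 178 [570. -63. 116.]
388 203 [ 499. -245.   28.]
265 152 [657. 119.  90.]
314 241 [391. -20.  90.]
336 203 [505. -87.  25.]
```

View pics/z.png

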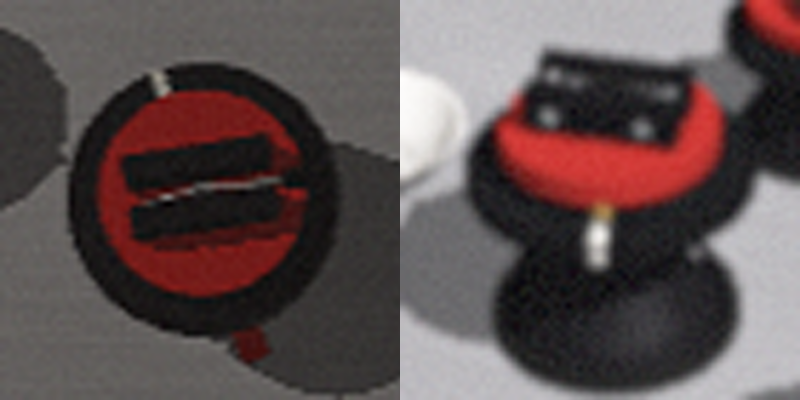

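Clamp centre is about (575,-63). The heights I measured (96, 117 and 141 mm) and the radii (70 and 52 mm) match the text. The white mark is on the far (+x) side and the notch points towards -y, so the head needs a turn of about +1.8 rad. I'll move above it for a close look.

Request:
drive_tool --deltas "0.18 -0.36 0.1 -0.034;0.18 -0.36 0.1 -0.034;0.18 -0.36 0.1 -0.034;0.18 -0.36 0.1 -0.034;0.18 -0.36 0.1 -0.034;0.18 -0.36 0.1 -0.034;0.18 -0.36 0.1 -0.034;0.18 -0.36 0.1 -0.034;0.18 -0.36 0 -0.034;0.18 -0.36 0 -0.034" --gripper 1

```text
t: 0.93
eef_pos: [409.8, 219.6, 312.2]
tcp_rot: [3.14, -0.0, 1.693]
ft_force: [1.5, 0.3, -0.5]
opening: 0.36
grip_force: 0.0
```

Request:
drive_tool --deltas "0.18 -0.36 0 0;0.18 -0.36 0 0;0.18 -0.36 0 0;0.18 -0.36 0 0;0.18 -0.36 0 0;0.18 -0.36 0 0;0.18 -0.36 0 0;0 0 0 0;0 0 0 0;0 0 0 0"

```text
t: 1.77
eef_pos: [535.0, -30.4, 311.3]
tcp_rot: [-3.141, -0.0, 1.697]
ft_force: [0.0, 0.0, -1.3]
opening: 0.007
grip_force: 0.0
```

```bash
python3 - <<'E'
from h import *
p,d,K,M=shot("wrist"); s=env.state(); print(s["eef_pos"],s["tcp_rot"],s["joints"],s["opening"],s["ft_force"],s["t"])
print(np.array(env.camera_params("wrist")["mount"]).round(3).tolist()); print(K,M.round(3))
cv2.imwrite("pics/w1.png",p[:,:,::-1])
E
```

```text
[534.87351445 -29.82782521 311.52475437] [-3.14110601e+00 -3.63136806e-04  1.69811271e+00] [-1.79131987e-01  2.87470854e-01  1.66484545e+00  2.14809789e-04
  1.18984988e+00 -3.06528382e-01] 0.0067241390060061345 [ 0.30644649 -0.2609615   0.68696234] 1.8167
[[0.0, -0.957, -0.289, 83.022], [1.0, -0.0, 0.0, 0.748], [-0.0, -0.289, 0.957, -153.019], [0.0, 0.0, 0.0, 1.0]]
[[285.93049666   0.         319.1108482 ]
 [  0.         285.93049666 200.32549513]
 [  0.           0.           1.        ]] [[ 9.92000e-01  1.21000e-01  3.60000e-02  5.25406e+02]
 [ 1.26000e-01 -9.50000e-01 -2.86000e-01  5.20040e+01]
 [-1.00000e-03  2.89000e-01 -9.57000e-01  4.64320e+02]
 [ 0.00000e+00  0.00000e+00  0.00000e+00  1.00000e+00]]
```

View pics/w1.png

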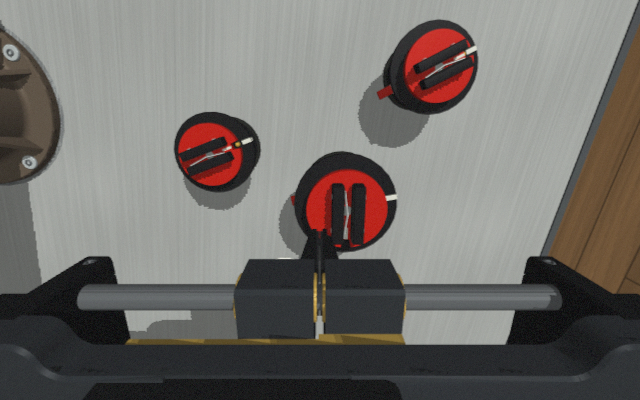

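The wrist view shows the clamp's disc at (345,205), the white collar mark at (391,197), and the slot's white line running down to the notch at about (345,245). I'll work out the angles.

```bash
cat >> h.py <<'E'
def angles(n,c0=np.array([574.8,-63.3]),jz=140.5,win=55):
    t=np.load(n+".npz"); p,d,K,M=t["p"],t["d"],t["K"],t["M"]; C=cloud(d,K,M); r=np.hypot(C[...,0]-c0[0],C[...,1]-c0[1])
    col=(r<76)&(abs(C[...,2]-95.5)<6); (c,R)=cv2.minEnclosingCircle(C[col][:,:2].astype(np.float32)); c1=np.array(c)
    hi=(r<50)&(abs(C[...,2]-jz)<5); q=C[hi][:,:2]; (rc,wh,_)=rect=cv2.minAreaRect(q.astype(np.float32))
    b=cv2.boxPoints(rect); e=max((b[1]-b[0],b[2]-b[1]),key=np.linalg.norm)
    mx=p.max(-1).astype(int); sat=mx-p.min(-1)
    w=(r>54)&(r<73)&(abs(C[...,2]-95)<6)&(mx>120)&(sat<50); m=C[w][:,:2].mean(0) if w.any() else c1*np.nan
    a=np.arctan2(e[1],e[0])
    print(n,"collar c",c1.round(1),"R",round(R,1),"jaw c",np.round(rc,1),"size",np.round(wh,1),"jaw z",np.median(C[hi][:,2]).round(1),"jaw ang",round(a,3),round(a-np.pi*np.sign(a),3),
     "mark",w.sum(),m.round(1),"ang",[np.arctan2(*(m-k)[::-1]).round(3) for k in (c0,c1,np.array(rc))])
E
python3 - <<'E'
from h import *
angles("wrist"); angles("top")
for n,(u,v) in (("wrist",(345,246)),("top",(342.7,175.4))):
    t=np.load(n+".npz"); P=onplane(u,v,115,t["K"],t["M"])[:2]; print(n,"notch",P.round(1),np.arctan2(P[1]+63.3,P[0]-574.8).round(3))
E
```

```text
wrist collar c [575.9 -61. ] R 70.3 jaw c [575.2 -60.8] size [40.1 73.5] jaw z 140.2 jaw ang -1.45 1.692 mark 83 [635.  -51.5] ang [np.float64(0.194), np.float64(0.16), np.float64(0.155)]
top collar c [574.9 -63.2] R 70.0 jaw c [575.  -63.4] size [40.1 73.9] jaw z 141.0 jaw ang -1.447 1.695 mark 7 [635.9 -42.6] ang [np.float64(0.326), np.float64(0.326), np.float64(0.329)]
wrist notch [ 580.9 -111.5] -1.444
top notch [ 575.7 -107.9] -1.55
```

The head angle agrees in both views at -1.45, but the two mark angles disagree (0.16 and 0.33). I'll check the mask pixels.

```bash
python3 - <<'E'
from h import *
for n,c in (("wrist",(575.5,-60.9)),("top",(574.9,-63.3)),("scene",(574.9,-63.3))):
    t=np.load(n+".npz"); p,d,K,M=t["p"].astype(int),t["d"],t["K"],t["M"]; C=cloud(d,K,M)
    r=np.hypot(C[...,0]-c[0],C[...,1]-c[1]); mx=p.max(-1); w=(r>52)&(r<74)&(C[...,2]>70)&(C[...,2]<112)&(mx>100)&(mx-p.min(-1)<60)
    k,L,S,G=cv2.connectedComponentsWithStats(w.astype(np.uint8))
    for i in range(1,k):
        q=C[L==i]; m=q.mean(0); print(n,G[i].round(1),S[i,4],m.round(1),"ang",np.arctan2(m[1]-c[1],m[0]-c[0]).round(3),"z",q[:,2].min().round(),q[:,2].max().round())
E
```

```text
wrist [372. 160.] 1 [601.6   3.3  87.9] ang 1.184 z 88.0 88.0
wrist [379. 165.] 1 [611.5  -1.7  90.2] ang 1.025 z 90.0 90.0
wrist [385. 171.] 3 [619.6  -7.8  95.2] ang 0.878 z 94.0 96.0
wrist [389. 176.] 1 [626.3 -13.8  94.5] ang 0.748 z 95.0 95.0
wrist [390. 178.] 1 [628.1 -16.2  94.7] ang 0.704 z 95.0 95.0
wrist [391. 180.] 1 [630.  -18.8  94.4] ang 0.658 z 94.0 94.0
wrist [392. 182.] 1 [631.4 -20.9  95.9] ang 0.62 z 96.0 96.0
wrist [393. 184.] 1 [633.5 -23.6  95.1] ang 0.572 z 95.0 95.0
wrist [394.  186.5] 2 [635.5 -26.8  95. ] ang 0.516 z 95.0 95.0
wrist [395. 190.] 3 [637.7 -31.3  95.4] ang 0.444 z 95.0 96.0
wrist [391.5 196.8] 69 [634.9 -41.2  95.3] ang 0.32 z 90.0 97.0
wrist [396. 209.] 3 [644.5 -57.4  95.3] ang 0.051 z 95.0 96.0
wrist [395.  213.5] 2 [644.8 -64.2  94.2] ang -0.048 z 94.0 95.0
wrist [394.  217.5] 2 [644.3 -69.8  95.1] ang -0.129 z 95.0 95.0
wrist [393. 220.] 1 [644.  -74.   94.1] ang -0.189 z 94.0 94.0
wrist [392. 222.] 1 [642.5 -76.3  96.3] ang -0.225 z 96.0 96.0
wrist [391. 224.] 1 [642.3 -80.   94.5] ang -0.278 z 95.0 95.0
wrist [390. 226.] 1 [641.  -82.4  
[... 638 characters left out ...]
1 [ 598.  -126.9   95.1] ang -1.243 z 95.0 95.0
wrist [357.5 250. ] 2 [ 602.6 -124.6   95.4] ang -1.168 z 95.0 95.0
wrist [343.5 252. ] 2 [ 583.5 -130.8   94.2] ang -1.456 z 94.0 94.0
top [319.7 157.1] 9 [635.2 -42.9  94.9] ang 0.327 z 91.0 98.0
scene [285.5 200.8] 6 [ 564.6 -128.1   95.5] ang -1.728 z 94.0 98.0
scene [326. 199.] 1 [517.4 -25.5  95.8] ang 2.56 z 96.0 96.0
scene [282. 205.] 1 [ 587.2 -127.8   95.8] ang -1.383 z 96.0 96.0
scene [281. 209.] 5 [ 605.7 -121.7   96.1] ang -1.085 z 95.0 97.0
scene [332.  211.5] 2 [558.7   7.3  88.4] ang 1.796 z 86.0 91.0
scene [327.6 218.1] 10 [590.8   6.6  88.3] ang 1.347 z 85.0 90.0
scene [304.2 222.1] 30 [635.4 -40.8  94.2] ang 0.356 z 86.0 98.0
```

Mark, and so pin, is at 0.325 rad in both views. The head is at -1.45 rad, so the turn is about +1.775 rad. The tool yaw of 1.698 is already in line with the slot. I'll go down beside the jaw end on the robot's side, and compute the arc for the push.

Request:
drive_tool --deltas "0 -0.32 0 0;0 -0.32 0 0;-0.03 0 -0.35 0;0 0 -0.35 0;0 0 -0.35 0;0 0 -0.3 0;0 0 -0.2 0;0 0 -0.17 0;0 0 0 0;0 0 0 0"

```text
t: 2.65
eef_pos: [532.2, -93.5, 139.8]
tcp_rot: [-3.141, -0.001, 1.699]
ft_force: [-0.5, 0.2, -0.2]
opening: 0.007
grip_force: 0.0
```

```bash
python3 - <<'E'
from h import *
s=env.state(); print(s["eef_pos"].round(1),s["tcp_rot"],s["ft_force"])
c=np.array([575,-62]); prev=s["eef_pos"][:2]
f=lambda th,off:c+np.array([[np.cos(th),-np.sin(th)],[np.sin(th),np.cos(th)]])@np.array([26,off])
W=[(-1.45,-34)]+[(-1.45+.1*k,-32.) for k in range(1,18)]
for th,o in W:
    q=f(th,o); print(round(th,2),((q-prev)/100).round(3)); prev=q
E
```

```text
[532.2 -93.5 139.8] [-3.14067824e+00 -5.07222901e-04  1.69922086e+00] [-0.52867139  0.21253913 -0.16741204]
-1.45 [0.122 0.015]
-1.35 [ 0.051 -0.025]
-1.25 [ 0.034 -0.024]
-1.15 [ 0.036 -0.02 ]
-1.05 [ 0.038 -0.017]
-0.95 [ 0.039 -0.013]
-0.85 [ 0.04  -0.009]
-0.75 [ 0.041 -0.005]
-0.65 [ 0.041 -0.001]
-0.55 [0.041 0.003]
-0.45 [0.041 0.007]
-0.35 [0.04  0.011]
-0.25 [0.038 0.015]
-0.15 [0.037 0.019]
-0.05 [0.034 0.023]
0.05 [0.032 0.026]
0.15 [0.029 0.029]
0.25 [0.026 0.032]
```

Request:
drive_tool --deltas "0.06 0.008 0 0;0.06 0.007 0 0;0.051 -0.025 0 0.032;0.034 -0.024 0 0.032;0 0 0 0"

```text
t: 3.07
eef_pos: [554.2, -98.2, 140.8]
tcp_rot: [3.14, 0.001, 1.904]
ft_force: [0.3, 0.1, 0.2]
opening: 0.006
grip_force: 0.0
```

Request:
drive_tool --deltas "0.036 -0.02 0 0.032;0.038 -0.017 0 0.032;0.039 -0.013 0 0.032;0.04 -0.009 0 0.032;0.041 -0.005 0 0.032;0.041 -0.001 0 0.032;0.041 0.003 0 0.032;0 0 0 0;0 0 0 0"

```text
t: 3.82
eef_pos: [580.7, -104.1, 140.2]
tcp_rot: [3.141, 0.001, 2.597]
ft_force: [-0.8, -1.6, 0.1]
opening: 0.009
grip_force: 0.0
```

```bash
python3 - <<'E'
from h import *
shot("wrist"); shot("top"); angles("wrist",np.array([575.5,-61])); angles("top")
s=env.state(); print(s["eef_pos"].round(1),s["tcp_rot"],s["ft_force"])
a,b=np.load("wrist.npz")["p"],np.load("top.npz")["p"]
cv2.imwrite("pics/m.png",np.hstack([a[150:350,180:500],cv2.resize(b[140:215,280:365],(227,200),interpolation=2)])[:,:,::-1])
E
```

```text
wrist collar c [575.3 -61. ] R 70.3 jaw c [568.3 -66.2] size [58.3 71.6] jaw z 140.3 jaw ang -0.704 2.438 mark 120 [627.5 -31.5] ang [np.float64(0.516), np.float64(0.514), np.float64(0.53)]
top collar c [0. 0.] R 0.0 jaw c [0. 0.] size [0. 0.] jaw z nan jaw ang 0.0 0.0 mark 0 [nan nan] ang [np.float64(nan), np.float64(nan), np.float64(nan)]
[ 580.5 -104.1  140. ] [3.14130707e+00 5.51301953e-04 2.59813793e+00] [0.6045788  0.12062505 0.09077766]
  return _methods._mean(a, axis=axis, dtype=dtype,
  ret = ret.dtype.type(ret / rcount)
```

View pics/m.png

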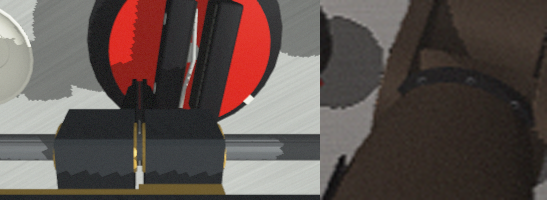

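The jaws are following the push, lagging the tool by about 0.15 rad because the tip is slimmer than I assumed. I'll continue to a tool angle of 0.25, then back off to measure.

Request:
drive_tool --deltas "0.041 0.007 0 0.032;0.04 0.011 0 0.032;0.038 0.015 0 0.032;0.037 0.019 0 0.032;0.034 0.023 0 0.032;0.032 0.026 0 0.032;0.029 0.029 0 0.032;0.026 0.032 0 0.032;0 0 0 0;0 0 0 0"

```text
t: 4.75
eef_pos: [608.1, -87.9, 139.8]
tcp_rot: [3.142, 0.0, -2.881]
ft_force: [0.3, 0.0, 0.3]
opening: 0.003
grip_force: 0.1
```

Request:
drive_tool --deltas "0.06 -0.24 0 0;0 0 0.3 0;0 0 0.4 0;0 0 0.4 0;-0.1 0 0.4 0;-0.2 0 0.2 0;0 0 0 0;0 0 0 0"

```text
t: 5.42
eef_pos: [583.7, -112.1, 310.9]
tcp_rot: [-3.14, 0.002, -2.881]
ft_force: [0.8, 0.1, -0.2]
opening: 0.004
grip_force: 0.0
```

```bash
python3 - <<'E'
from h import *
shot("wrist"); angles("wrist",np.array([575.5,-61]))
s=env.state(); print(s["eef_pos"].round(1),s["tcp_rot"],s["joints"],s["ft_force"])
a=np.load("wrist.npz")["p"]
cv2.imwrite("pics/w2.png",a[:,:,::-1])
E
```

```text
wrist collar c [575.1 -60.5] R 70.1 jaw c [574.9 -60.6] size [74.3 40.5] jaw z 140.3 jaw ang 0.099 -3.042 mark 76 [607.8 -26.8] ang [np.float64(0.815), np.float64(0.801), np.float64(0.799)]
[ 583.9 -112.   309.5] [ 3.14146582e+00  2.05790621e-04 -2.87985370e+00] [-3.00754270e-01  3.79822623e-01  1.53001771e+00  2.30146473e-04
  1.23164589e+00 -2.13336611e+00] [-0.49506624 -0.06428534  0.18549879]
```

View pics/w2.png

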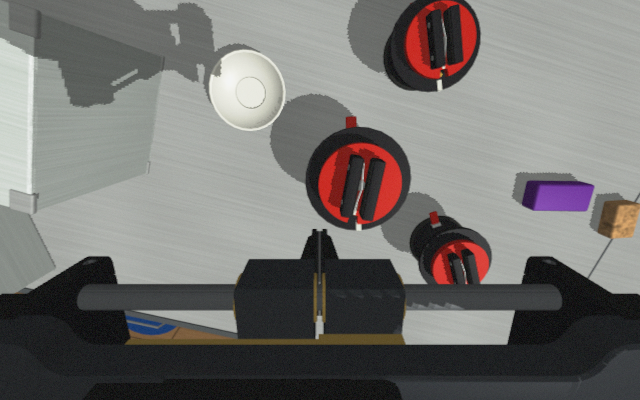

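The notch now sits at 0.099 rad, with the white mark in line at (359,227) and a clear gap still to turn. The other objects are undisturbed. It needs +0.226 rad more, so I'll repeat the same contact geometry.

Request:
drive_tool --deltas "0.26 0.06 -0.2 0;0 0 -0.35 0;0 0 -0.35 0;0 0 -0.35 0;0 0 -0.25 0;0 0 -0.2 0;0 0 0 0;0 0 0 0"

```text
t: 6.13
eef_pos: [609.8, -105.8, 137.9]
tcp_rot: [3.14, -0.003, -2.878]
ft_force: [0.0, 0.4, 0.6]
opening: 0.004
grip_force: 0.0
```

Request:
drive_tool --deltas "-0.01 0.09 0 0;-0.01 0.09 0 0;0 0 0 0;0.018 0.025 0 0.024;0.017 0.027 0 0.024;0.016 0.029 0 0.024;0 0 0 0;0 0 0 0;0 0 0 0"

```text
t: 6.88
eef_pos: [613.3, -79.7, 140.1]
tcp_rot: [-3.141, 0.0, -2.653]
ft_force: [0.4, 0.2, -0.4]
opening: 0.003
grip_force: 0.0
```

Request:
drive_tool --deltas "0.07 -0.2 0 0;0 0 0.3 0;0 0 0.4 0;0 0 0.4 0;-0.1 -0.05 0.4 -0.026;-0.25 -0.05 0.2 -0.026;0 0 0 0;0 0 0 0"

```text
t: 7.55
eef_pos: [584.8, -110.1, 311.1]
tcp_rot: [-3.14, 0.002, -2.815]
ft_force: [0.4, -0.1, -0.7]
opening: 0.007
grip_force: 0.0
```

```bash
python3 - <<'E'
from h import *
shot("wrist"); angles("wrist",np.array([575.5,-61]))
s=env.state(); print(s["eef_pos"].round(1),s["tcp_rot"],s["ft_force"])
t=np.load("wrist.npz"); u,v=pix([575+46,-46,116],t["K"],t["M"]).astype(int); print(u,v)
y0,x0=max(v-70,0),u-65
cv2.imwrite("pics/w3.png",cv2.resize(t["p"][y0:y0+100,x0:x0+130,::-1],None,fx=6,fy=6,interpolation=2)); print(x0,y0)
E
```

```text
wrist collar c [575.  -60.4] R 70.1 jaw c [574.7 -60.7] size [74.2 40.3] jaw z 139.0 jaw ang 0.316 -2.826 mark 97 [603.1 -28.1] ang [np.float64(0.872), np.float64(0.854), np.float64(0.853)]
[ 585.1 -109.9  309.6] [ 3.14158573e+00  3.69075724e-04 -2.81394847e+00] [-0.292076    0.57265666 -0.44575511]
356 222
291 152
```

View pics/w3.png

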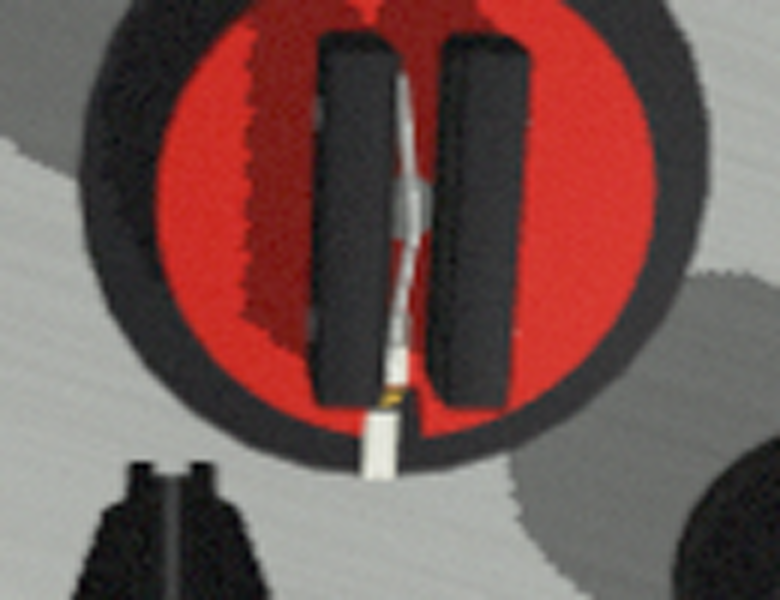

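The notch is now over the pin: brass shows inside it at zoom (392,397), and the white mark is just beyond it at (380,445). Head angle is 0.316 against the mark's 0.325. I'll check the mark angle in this same view before pressing.

```bash
python3 - <<'E'
from h import *
t=np.load("wrist.npz"); p,K,M=t["p"].astype(int),t["K"],t["M"]; C=cloud(t["d"],K,M); c=(574.85,-60.55)
r=np.hypot(C[...,0]-c[0],C[...,1]-c[1]); mx=p.max(-1); w=(r>55)&(r<69)&(abs(C[...,2]-95)<6)&(mx>150)&(mx-p.min(-1)<60)
k,L,S,G=cv2.connectedComponentsWithStats(w.astype(np.uint8))
for i in range(1,k):
    if S[i,4]>10: m=C[L==i].mean(0); print(G[i],S[i,4],m.round(1),np.arctan2(m[1]-c[1],m[0]-c[0]).round(3))
E
```

```text
[353.89795918 226.3877551 ] 49 [634.2 -41.8  95.8] 0.306
```

Mark 0.306–0.325 against head 0.316 is in line within tolerance. The closed tips are only about 10 mm across and could slip into the 12 mm slot, so I'll open the fingers to about 20 mm, one tip over each jaw, and check just above.

Request:
drive_tool --deltas "-0.05 0.24 0 0;-0.05 0.25 0 0;0 0 -0.35 0;0 0 -0.35 0;0 0 -0.3 0;0 0 -0.2 0;0 0 -0.18 0;0 0 0 0;0 0 0 0;0 0 0 0" --gripper 0.79

```text
t: 8.43
eef_pos: [575.7, -60.8, 171.8]
tcp_rot: [3.141, -0.0, -2.813]
ft_force: [0.5, 0.2, 0.9]
opening: 0.206
grip_force: 0.0
```

```bash
python3 - <<'E'
from h import *
shot("wrist"); s=env.state(); print(s["eef_pos"].round(1),s["tcp_rot"],s["ft_force"],s["opening"])
t=np.load("wrist.npz")
cv2.imwrite("pics/w4.png",cv2.resize(t["p"][150:350,190:450,::-1],None,fx=3,fy=3,interpolation=2))
E
```

```text
[575.8 -60.9 172.3] [-3.14125444e+00  7.90577665e-04 -2.81341242e+00] [ 1.07599285  0.04859824 -0.04383992] 0.2051043992282508
```

View pics/w4.png

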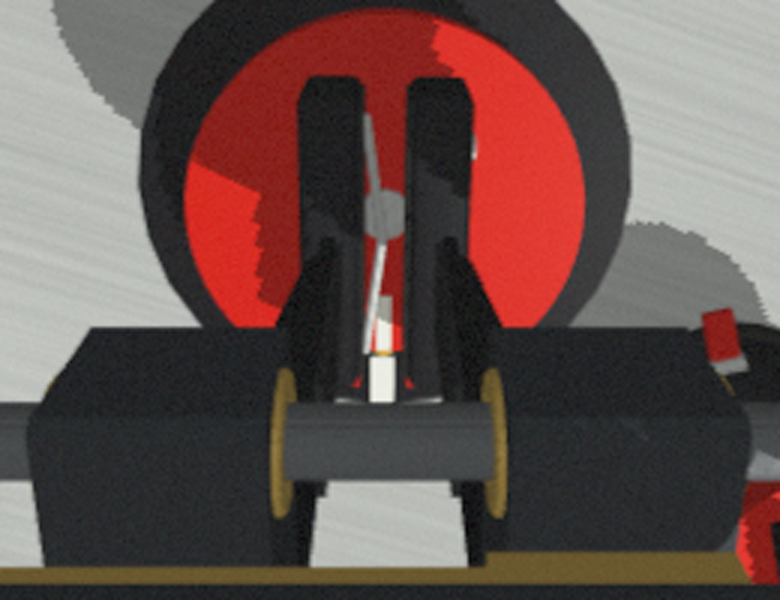

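The tips at (322,240) and (450,240) straddle the slot centre at 386, one over each jaw, and the mark and pin line up in the notch. I'll press down gently.

Request:
drive_tool --deltas "0 0 -0.08 0;0 0 -0.04 0;0 0 -0.02 0;0 0 -0.01 0;0 0 -0.01 0;0 0 -0.01 0;0 0 0 0;0 0 0 0"

```text
t: 9.15
eef_pos: [575.2, -60.9, 154.8]
tcp_rot: [3.141, 0.0, -2.814]
ft_force: [-1.1, 0.1, 3.9]
opening: 0.212
grip_force: 1.6
```

Request:
drive_tool --deltas "0 0 -0.01 0;0 0 -0.01 0;0 0 -0.01 0;0 0 -0.01 0;0 0 0 0;0 0 0 0"

```text
t: 9.65
eef_pos: [575.3, -60.9, 150.4]
tcp_rot: [3.141, -0.0, -2.814]
ft_force: [-1.0, 0.3, 0.9]
opening: 0.214
grip_force: 0.5
```

It's going down smoothly with about 4 N of force, so the notch is over the pin. On to the stop in 0.5–1 mm steps.

Request:
drive_tool --deltas "0 0 -0.01 0;0 0 -0.005 0;0 0 -0.005 0;0 0 0 0;0 0 0 0"

```text
t: 10.07
eef_pos: [575.3, -60.9, 148.6]
tcp_rot: [3.142, 0.0, -2.814]
ft_force: [-0.9, -0.1, 2.5]
opening: 0.208
grip_force: 1.4
```

Request:
drive_tool --deltas "0 0 -0.005 0;0 0 -0.005 0;0 0 0 0"

```text
t: 10.32
eef_pos: [575.4, -60.9, 148.2]
tcp_rot: [-3.141, 0.001, -2.814]
ft_force: [-3.0, 0.9, 8.4]
opening: 0.207
grip_force: 4.4
```

Request:
drive_tool --deltas "0 0 -0.005 0;0 0 0 0;0 0 0 0"

```text
t: 10.57
eef_pos: [575.5, -60.9, 148.1]
tcp_rot: [-3.141, 0.001, -2.814]
ft_force: [-4.3, 0.9, 13.5]
opening: 0.208
grip_force: 6.6
```

Request:
drive_tool --deltas "0 0 -0.003 0;0 0 0 0;0 0 0 0"

```text
t: 10.82
eef_pos: [575.5, -60.9, 148.1]
tcp_rot: [-3.141, 0.001, -2.814]
ft_force: [-4.8, 1.4, 15.4]
opening: 0.213
grip_force: 7.9
```

It's on a hard stop at TCP z 148.1, so the tips and jaw tops are at 131.1 (seated value 131.0). I'll lift straight up and away, then check.

Request:
drive_tool --deltas "0 0 0.05 0;0 0 0.2 0;0 0 0.35 0;0 0 0.4 0;0 0 0.4 0;0.05 -0.25 0.2 0;0.05 -0.25 0 0;0 0 0 0;0 0 0 0;0 0 0 0"

```text
t: 11.65
eef_pos: [584.9, -110.5, 306.0]
tcp_rot: [3.14, -0.001, -2.814]
ft_force: [-0.1, -0.3, 0.1]
opening: 0.206
grip_force: 0.0
```

```bash
python3 - <<'E'
from h import *
shot("wrist"); angles("wrist",np.array([575,-60.8]),131)
s=env.state(); print(s["eef_pos"].round(1),s["ft_force"],s["t"])
t=np.load("wrist.npz"); C=cloud(t["d"],t["K"],t["M"]); r=np.hypot(C[...,0]-575,C[...,1]+60.8); z=C[...,2][(r>42)&(r<50)]; print("disc z",np.median(z))
E
```

```text
wrist collar c [575.1 -60.5] R 70.2 jaw c [574.6 -60.8] size [73.5 40.2] jaw z 130.8 jaw ang 0.319 -2.822 mark 102 [606.6 -29.9] ang [np.float64(0.774), np.float64(0.772), np.float64(0.768)]
[ 585.  -110.3  306.1] [-0.51389142 -0.74666398 -0.73494045] 11.7
disc z 390.722882253049
```

Jaw tops are at 130.8 mm (seated 131.0) and the angle is 0.319, so the head is seated and lined up. The disc reading caught the gripper and doesn't count. Handing in.

```bash
python3 -c "
from cell import env
print(env.job_done())"
```

```text
the job is handed in; nothing more can be done
None
```

The head was turned until its notch stood over the pin and pressed fully home on the collar (jaw tops measured at 130.8 mm, seated value 131.0 mm); the hand was lifted clear and the job handed in at about 12 s, with no verdict returned.

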